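# Third hand for a microscope lamp housing

## Robot

A 7-joint arm with a two-finger parallel gripper is mounted at the origin on the work surface. World frame = base frame: x ahead of the robot, y to its left, z up, the work surface at z = 0. Lengths are in m, angles in degrees, forces in N, time in s.
With the tool pointing down it reaches from about 0.4 to 0.9 m from the base axis. Payload 5.6 kg.
Tool frame: the origin (TCP) lies midway between the tips of the shut fingers; the grasp point (between the pads) lies 19 mm behind it; z points along the fingers, y is the line along which they close (so a half turn about z gives the same grasp; the last joint's range is limited). The gripper opens to 92 mm and grips with 3 to 60 N. Pads are 20 mm wide; open, the fingers measure 128 mm over their backs; the gripper's body (75 mm by 189 mm) begins 69 mm behind the grasp point.
Start: joints at [69.901, 26.786, -0.665, 91.828, 0.344, 61.387, -3.226], TCP at [0.197, -0.619, 0.215] pointing down, gripper open.
Joint ranges: [-144.91, 144.91], [-17.63, 115.5], [-89.93, 88.59], [15.96, 139.68], [-74.01, 254.01], [8.47, 105.57], [-167.45, 167.45]. Speed limits (degrees/s): [147.25, 147.25, 180, 180, 180, 180, 180].

## Interface

Orientations are given as a 3x3 rotation matrix whose columns are the frame's x, y, z axes.
In Python, from rig import status, eyes, r gives the robot as it stands.
- The arm moves only by the shell command python3 -m crank 'ROWS' [OPENING]. ROWS is JSON, a list of rows, each an object of numbers: "dx", "dy", "dz": the shift along the tool's x, y, z in units of 30 mm (1.0 is 30 mm); "turn": the turn about the tool's z in units of 5 degrees (1.0 is 5 degrees). A call has 1 to 5 rows; each row is the pose to reach, as a shift and turn from the pose commanded when the call began, along the tool's axes at that moment; what a row does not reach only later rows make up. A row lasts 1/10 s, in which the tool goes at most 50 mm and 8.59 degrees, less where a joint would pass 70% of its speed; a pose out of reach is approached as far as the arm can. A call with a gripper value outside its range is refused whole. OPENING is the opening, from 0 (shut) to 1 (fully open), set as the call begins (- or left out, the last holds). The fingers move at their own pace and stop on an object; the grip force is fixed at half the most. Time passes only in rows, so rows that repeat a pose let the fingers close. It gives the time, the measured TCP pose, the force, the opening and the grip force at its end, in the units of the state.
- status.get_state(): the state, without advancing time (a new reading comes with each control period).
- eyes.snapshot(name): name is "scene" or "top" or "wrist"; returns (picture, depth): 420x560x3 uint8, red, green, blue; 420x560 float32, m along the optical axis (not along the pixel's ray), 0 where there is no reading.
- eyes.calibration(name): a dict with "mtx" (3x3 intrinsics, pixels), "world_from_camera" (4x4, takes a point from camera to world coordinates). Camera axes: x right, y down, z forward; pixel columns grow to the right and rows downward; lengths in m; the calibration is good to about 2 mm. The wrist camera is an equidistant fisheye: a pixel r from the principal point sees the ray r / f radians off the axis. A picture is of the moment at which its call begins: read the wrist's pose just before it. calibration takes no time and is no camera call; for the wrist camera it gives the pose at the moment of the call.
- r.hand_in(): hands the job in; it is judged then, once.
The state is a dict: "time": time; "joints": joint angles; "qd": joint speeds; "joint_efforts": joint torques, N m; "tool_pos": TCP position; "eef_rot": TCP orientation; "force": force on the tool from outside, world axes, zero at the start; "torque": the same for the moment, N m; "gripper_width": finger opening in m; "gripper_force": force on a finger pad.
Only numpy, scipy, OpenCV 4.12 (cv2) and the standard library are available. Lean on these libraries where they do the work, as an engineer would, in place of code of your own. Each camera call takes 0.05 s, during which the arm holds its last target. There are 200 camera calls.

## Task

Ring for the technician: push the red call button fully down and let it come back up. Then stand the white lamp housing on the jig's deck, midway between the black lines, and press its brass flange flat against the sprung plate until the pointer is in the green band, never at the far end of the red. Keep it pressed steadily for two seconds and finish while still holding it so, ready to be screwed; do not tip it over, and leave the other things alone.

Things in the scene. Friction and masses are not known exactly. Their poses are not given: they have to be found in the camera images.
- lamp_mid (a point): Centre of the white body, 48 (x) x 46 (y) x 60 mm high, of the loose microscope lamp housing (0.26 to 0.44 kg), 30 mm above its underside; grip its y sides. A brass flange 8 thick, 62 wide, 60 high covers the +x face; its front is 32 mm ahead of this point, the rear face 24 mm behind. A dark cap 24 mm across stands 6 mm above the top. x out of the flange, z up.
- lamp_flange (a point): Centre of the front face of the lamp housing's brass flange, 30 mm above the housing's underside; x points out of the flange, z up.
- jig_deck (a point): Centre of the top of the fixed jig's plywood deck, 270 (x) x 170 (y) mm, top 12 mm above the bench. x points from the open loading end near the robot to the sprung plate: the way to press; y left, z up. Black lines at y = +-34.5 mm run up to the plate.
- jig: The same fixed jig, origin on the bench under the deck's centre, axes as jig_deck. Behind the plate stand an aluminium bracket 110 mm wide, top 64 mm above the bench, at x = 56 to 72 mm, and a grey scale block 50 mm wide, top 42 mm above the bench, at x = 80 to 130 mm.
- plate_face (a point): Centre of the black rubber face of the sprung plate, 30 mm above the deck; over the deck's centre when at rest, it moves with the plate. The plate is 86 wide (y), 60 high, 12 mm thick, 1 mm clear of the deck. x is the way it gives (as the jig's x); the face looks to -x.
- plate_body (a joint): How far the sprung plate is pushed back, in m: 0 at rest, 0.026 at most. Its spring needs 3.5 N to start and 0.35 N more per mm (6.3 N at 0.008, 9.8 N at 0.018). A rod through the bracket carries a black pointer over the scale on the grey block: white 0 to 0.008, green 0.008 to 0.018, red beyond.
- call_top (a point): Centre of the top of the red call button, 36 mm across, which stands in a black housing on a fixed grey box 100 x 80 x 36 mm high on the bench; z up. It is pushed straight down.
- call (a joint): How far the call button is down, in m: 0 at rest, 0.008 fully down (4.5 N); a spring lifts it again.
- beaker: Loose glass beaker, 68 mm across, 85 mm high; origin under its centre. Bystander.
- slide_box: Loose blue slide box 85 x 100 x 34 mm; origin under its centre. Bystander.
- objective: Loose steel objective lens, 26 mm across, 46 mm high, standing; origin under its centre. Bystander.
- screwdriver: Loose screwdriver lying at the far side behind the jig; along its own x. Bystander.
- pencil: Loose yellow pencil 8 mm thick, 150 mm long, lying along its x; origin at its middle. Bystander.
- gel: Loose light blue bottle, 56 mm across, 150 mm high; origin under its centre. Bystander.
- dish: Loose shallow glass dish, 90 mm across, 16 mm high; origin under its centre. Bystander.
Things that resemble listed ones, but are neither listed nor needed, are in the scene too. Leave any purple look-alike of the part that bears call_top alone. Leave any turquoise look-alike of the part that bears lamp_mid alone.

How it is judged (in metres and radians):
On the way, in this order (a step that is already met when the one before it is completed fails the run):
1. the call button is pushed fully down (value of joint call above 0.0068 m), for 0.05 s.
2. the call button has come back up (value of joint call below 0.0015 m), for 0.1 s.
3. the housing is held flat against the sprung plate, pointer in the green, steadily for 1.5 s (value of joint plate_body between 0.0068 and 0.0192 m and contact force between lamp and plate_body between 4.5 and 13 N and x of lamp_flange in the frame of plate_face between -0.005 and 0.004 m and y of lamp_flange in the frame of plate_face between -0.008 and 0.008 m and z of lamp_flange in the frame of jig_deck between 0.025 and 0.036 m and angle between the x axis of lamp_flange and the x axis of plate_face, either way round below 0.09 rad and angle between lamp_flange's own z axis and vertical below 0.09 rad and linear speed of lamp below 0.02 m/s), for 1.5 s.
At the end, for the whole second after the job is handed in: Housing upright (0.09 rad) on the deck (5 mm), flange flat on the sprung plate (0.09 rad, 5 mm), centred between the lines within 8 mm, pressed with 4.5 to 13 N so that the plate is pushed back 6.8 to 19.2 mm (green band), still (under 0.02 m/s); call button up (all of step 3 and value of joint call below 0.0015 m); the arm keeps its last pose, push and grip.
It fails at once if the plate is driven back more than 24 mm (far end of the red) (value of joint plate_body above 0.024 m).
It fails at once if the lamp housing is tipped over (angle between lamp_mid's own z axis and vertical above 0.7 rad).
It fails at once if a bystander is moved more than 30 mm (distance of any of beaker, slide_box, objective, screwdriver, pencil, gel, dish from where it was at the start of the episode above 0.03 m).
It also fails if it takes over 70 s, if anything falls off the work surface, if the arm or the gripper's body presses on something with over 40 N, if the wrist force passes 120 N, or if a joint passes its speed limit or range.

## Working session

There is one attempt and no reset: what is moved stays moved. The work goes in short steps, Python scripts to look and compute and a shell command to move; the robot and the scene stay as the last step left them, time stands still between calls to the robot, and variables do not carry over. Pictures are saved under pics/ and viewed, at most 10 in all, crops included, and the job is handed in when it is done.

```bash
mkdir -p pics; ls
cat > h.py <<'E'
from rig import status, eyes, r
import numpy as np, cv2
def snap(n,f=None):
    c=eyes.calibration(n); p,d=eyes.snapshot(n)
    if f: cv2.imwrite('pics/'+f,p[:,:,::-1])
    return p,d,c
def pt(c,u,v,z):
    K=c['mtx'];T=np.array(c['world_from_camera']);ray=T[:3,:3]@np.linalg.solve(np.array(K),[u,v,1.]);o=T[:3,3]
    return o+ray*(z-o[2])/ray[2]
def dp(c,d,u,v):
    T=np.array(c['world_from_camera']);return T[:3,:3]@(np.linalg.solve(np.array(c['mtx']),[u,v,1.])*d[v,u])+T[:3,3]
E
python3 - <<'E'
from h import *
s=status.get_state();print({k:np.round(v,3).tolist() for k,v in s.items()})
for n in('scene','top'):
    p,d,c=snap(n,n+'1.png');print(np.round(c['world_from_camera'],3).tolist(),np.round(c['mtx'],1).tolist())
E
```

```text
pics
{'time': 0.0, 'joints': [69.902, 26.834, -0.664, 91.88, 0.346, 61.388, -3.227], 'qd': [-0.02, 0.015, 0.017, -0.004, 0.053, -0.085, 0.055], 'joint_efforts': [-0.0, -52.057, -0.013, -24.375, -0.057, 0.017, 0.0], 'tool_pos': [0.197, -0.619, 0.214], 'eef_rot': [[0.953, 0.303, -0.001], [0.303, -0.953, 0.002], [-0.0, -0.002, -1.0]], 'force': [0.525, -0.244, 0.064], 'torque': [-0.023, -0.02, -0.032], 'gripper_force': 0.0, 'gripper_width': 0.091}
[[-0.111, 0.813, -0.571, 1.29], [0.994, 0.1, -0.05, 0.098], [0.016, -0.573, -0.819, 1.089], [0.0, 0.0, 0.0, 1.0]] [[445.9, 0.0, 289.9], [0.0, 445.9, 211.1], [0.0, 0.0, 1.0]]
[[0.032, -0.977, 0.212, 0.287], [-0.999, -0.032, 0.007, -0.0], [0.0, -0.212, -0.977, 1.539], [0.0, 0.0, 0.0, 1.0]] [[481.1, 0.0, 286.0], [0.0, 481.1, 209.2], [0.0, 0.0, 1.0]]
```

View pics/scene1.png

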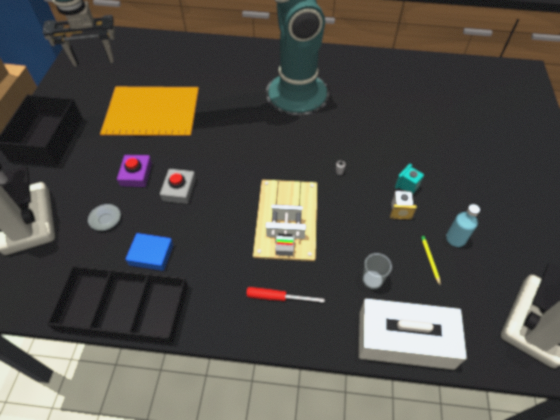

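View pics/top1.png

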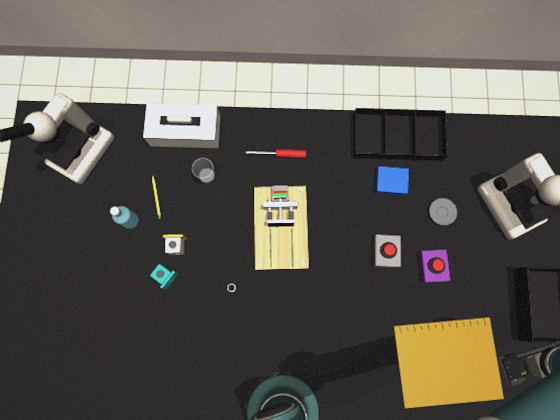

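Top view: white lamp with brass flange at (174,245), turquoise look-alike at (162,275). Red button on the grey box at (389,250), purple look-alike at (436,265). Jig deck at (281,228), plate around (281,221). The white/brass one and the grey-box one fit the description; I'll confirm this in one crop while measuring.

Run:
```python
from h import *
p,d,c=snap('top')
a=cv2.resize(p[220:300,140:220],None,fx=5,fy=5,interpolation=2);b=cv2.resize(p[225:305,375:455],None,fx=5,fy=5,interpolation=2)
j=cv2.resize(p[180:275,240:320],None,fx=2.2,fy=2.2,interpolation=2)
im=np.zeros((620,800,3),np.uint8);im[:400,:400]=a;im[:400,400:]=b;im[402:402+j.shape[0],:j.shape[1]]=j
cv2.imwrite('pics/crop.png',im[:600,:,::-1])
h=cv2.cvtColor(p,cv2.COLOR_RGB2HSV).astype(int);H,S,V=h[...,0],h[...,1],h[...,2]
def comp(name,m,roi,z):
    mm=np.zeros(m.shape,np.uint8);x0,y0,x1,y1=roi;mm[y0:y1,x0:x1]=m[y0:y1,x0:x1]
    mm=cv2.morphologyEx(mm,cv2.MORPH_OPEN,np.ones((2,2),np.uint8))
    cs,_=cv2.findContours(mm,0,2);k=max(cs,key=cv2.contourArea)
    P=np.array([pt(c,q[0],q[1],z)[:2] for q in k[:,0].astype(float)],np.float32)
    R=cv2.minAreaRect(P);print(name,cv2.boundingRect(k),np.round(R[0],4),np.round(R[1],4),round(R[2],1));return k
comp('button',((H<8)|(H>172))&(S>150)&(V>90),(375,235,403,265),.06)
comp('deck',(S>50)&(H>12)&(H<40)&(V>110),(245,180,315,275),.012)
comp('lampwhite',(S<50)&(V>120),(160,230,190,260),.06)
comp('brass',(S>80)&(H>12)&(H<35)&(V>90),(160,230,190,260),.06)
for u,v in((389,250),(174,240),(170,248),(174,244),(281,222),(281,260)):print(u,v,np.round(dp(c,d,u,v),3))
```

```text
button (385, 245, 12, 12) [ 0.4875 -0.3172] [0.034  0.0347] 89.4
deck (255, 187, 55, 84) [0.5574 0.0227] [0.272  0.1719] 3.2
lampwhite (166, 238, 16, 16) [0.4813 0.3542] [0.0485 0.0465] 4.5
brass (164, 235, 23, 6) [0.509  0.3514] [0.0703 0.0152] 86.1
389 250 [ 0.489 -0.313  0.056]
174 240 [0.498 0.354 0.06 ]
170 248 [0.474 0.365 0.056]
174 244 [0.484 0.35  0.072]
281 222 [0.564 0.024 0.073]
281 260 [0.452 0.021 0.015]
```

View pics/crop.png

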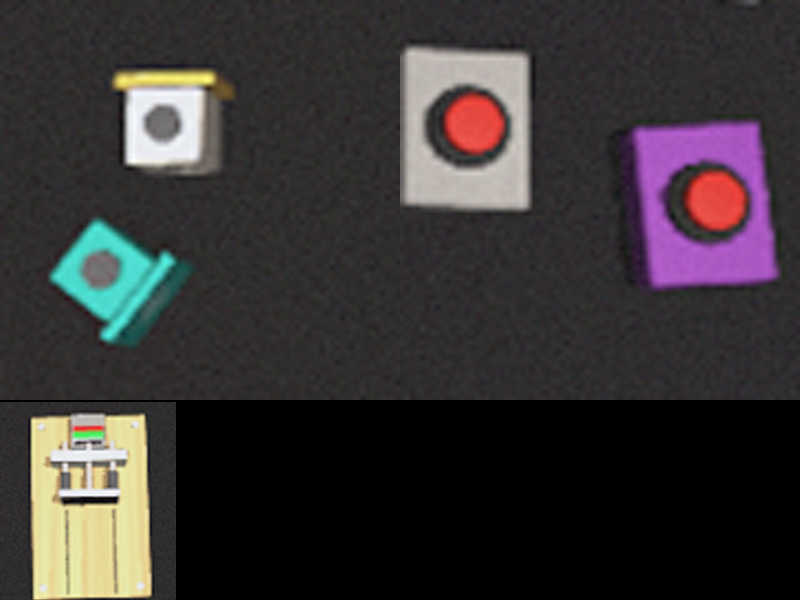

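The crop confirms the white/brass lamp (upper left) and the red button on the grey box. I'll go to the button with the gripper shut.

```bash
python3 -m crank '[{"dx":1.5,"dy":-0.8},{"dx":3,"dy":-1.6},{"dx":4.5,"dy":-2.4},{"dx":5.9,"dy":-3.2},{"dx":7.3,"dy":-4.0}]' 0
python3 -m crank '[{"dx":1.4,"dy":-0.8},{"dx":2.8,"dy":-1.5},{"dx":4.0,"dy":-2.2},{"dx":5.0,"dy":-2.66},{"dx":5.0,"dy":-2.66}]' 0
```

```text
schema error: expected keys dx, dy, dz, turn
schema error: expected keys dx, dy, dz, turn
```

```bash
python3 -m crank '[{"dx":1.5,"dy":-0.8,"dz":0,"turn":0},{"dx":3,"dy":-1.6,"dz":0,"turn":0},{"dx":4.5,"dy":-2.4,"dz":0,"turn":0},{"dx":5.9,"dy":-3.2,"dz":0,"turn":0},{"dx":7.3,"dy":-4.0,"dz":0,"turn":0}]' 0
python3 -m crank '[{"dx":1.4,"dy":-0.8,"dz":0,"turn":0},{"dx":2.8,"dy":-1.5,"dz":0,"turn":0},{"dx":4.0,"dy":-2.2,"dz":0,"turn":0},{"dx":5.0,"dy":-2.66,"dz":0,"turn":0},{"dx":5.0,"dy":-2.66,"dz":0,"turn":0}]' 0
```

```text
time: 0.65
tool_pos: [0.3702, -0.437, 0.2145]
eef_rot: [[0.953, 0.303, -0.0], [0.303, -0.953, 0.0], [-0.0, -0.0, -1.0]]
force: [0.0, 0.7, -0.1]
gripper_width: 0.0542
gripper_force: 0.0
time: 1.15
tool_pos: [0.4919, -0.312, 0.2144]
eef_rot: [[0.95, 0.311, 0.002], [0.311, -0.95, 0.002], [0.002, -0.002, -1.0]]
force: [0.5, 0.1, 0.9]
gripper_width: 0.0141
gripper_force: 0.0
```

```bash
python3 -m crank '[{"dx":0,"dy":0,"dz":1.3,"turn":0},{"dx":0,"dy":0,"dz":2.6,"turn":0},{"dx":0,"dy":0,"dz":3.8,"turn":0},{"dx":0,"dy":0,"dz":4.5,"turn":0},{"dx":0,"dy":0,"dz":4.5,"turn":0}]' 0
python3 -m crank '[{"dx":0,"dy":0,"dz":0.2,"turn":0},{"dx":0,"dy":0,"dz":0.4,"turn":0},{"dx":0,"dy":0,"dz":0.6,"turn":0},{"dx":0,"dy":0,"dz":0.75,"turn":0},{"dx":0,"dy":0,"dz":0.75,"turn":0}]' 0
python3 -m crank '[{"dx":0,"dy":0,"dz":0.1,"turn":0},{"dx":0,"dy":0,"dz":0.2,"turn":0},{"dx":0,"dy":0,"dz":0.2,"turn":0}]' 0
```

```text
time: 1.65
tool_pos: [0.485, -0.3167, 0.0762]
eef_rot: [[0.953, 0.302, -0.006], [0.302, -0.953, 0.003], [-0.005, -0.005, -1.0]]
force: [-0.6, 0.8, 0.0]
gripper_width: 0.0006
gripper_force: 0.0
time: 2.15
tool_pos: [0.4884, -0.3177, 0.0573]
eef_rot: [[0.953, 0.303, 0.001], [0.303, -0.953, -0.001], [0.001, 0.001, -1.0]]
force: [-0.5, -0.3, 2.3]
gripper_width: 0.0006
gripper_force: 1.2
time: 2.45
tool_pos: [0.4885, -0.3177, 0.0523]
eef_rot: [[0.953, 0.303, 0.001], [0.303, -0.953, -0.001], [0.0, 0.001, -1.0]]
force: [-2.6, 0.6, 10.8]
gripper_width: 0.0005
gripper_force: 5.4
```

```bash
python3 -m crank '[{"dx":0,"dy":0,"dz":0.05,"turn":0},{"dx":0,"dy":0,"dz":0.05,"turn":0}]' 0
python3 -m crank '[{"dx":0,"dy":0,"dz":-0.3,"turn":0},{"dx":0,"dy":0,"dz":-1,"turn":0},{"dx":0,"dy":0,"dz":-2.2,"turn":0},{"dx":0,"dy":0,"dz":-3.6,"turn":0},{"dx":0,"dy":0,"dz":-5,"turn":0}]' 0
```

```text
time: 2.65
tool_pos: [0.4885, -0.3177, 0.0522]
eef_rot: [[0.953, 0.303, 0.001], [0.303, -0.953, -0.001], [0.0, 0.001, -1.0]]
force: [-5.0, 3.0, 20.6]
gripper_width: 0.0003
gripper_force: 10.3
time: 3.15
tool_pos: [0.4875, -0.3168, 0.2004]
eef_rot: [[0.953, 0.303, -0.001], [0.303, -0.953, 0.001], [-0.001, -0.001, -1.0]]
force: [-0.4, -0.1, 0.1]
gripper_width: 0.0003
gripper_force: 0.0
```

```bash
python3 -m crank '[{"dx":0.34,"dy":-1.43,"dz":0,"turn":0},{"dx":0.68,"dy":-2.86,"dz":0,"turn":0},{"dx":1.02,"dy":-4.3,"dz":0,"turn":0},{"dx":1.36,"dy":-5.7,"dz":0,"turn":0},{"dx":1.7,"dy":-7.13,"dz":0,"turn":0}]' 1
python3 -m crank '[{"dx":0.34,"dy":-1.43,"dz":0,"turn":0},{"dx":0.68,"dy":-2.86,"dz":0,"turn":0},{"dx":1.02,"dy":-4.3,"dz":0,"turn":0},{"dx":1.36,"dy":-5.7,"dz":0,"turn":0},{"dx":1.7,"dy":-7.13,"dz":0,"turn":0}]' 1
python3 -m crank '[{"dx":0.34,"dy":-1.43,"dz":0,"turn":0.8},{"dx":0.68,"dy":-2.86,"dz":0,"turn":1.6},{"dx":1.02,"dy":-4.3,"dz":0,"turn":2.4},{"dx":1.36,"dy":-5.7,"dz":0,"turn":3.1},{"dx":1.7,"dy":-7.1,"dz":0,"turn":3.54}]' 1
python3 -m crank '[{"dx":0,"dy":0,"dz":0,"turn":0},{"dx":0,"dy":0,"dz":0,"turn":0},{"dx":0,"dy":0,"dz":0,"turn":0}]' 1
python3 - <<'E'
from h import *
p,d,c=snap('wrist','w1.png');print(c)
p,d,c=snap('top','top2.png')
E
```

```text
time: 3.65
tool_pos: [0.4712, -0.0963, 0.1994]
eef_rot: [[0.953, 0.303, -0.0], [0.303, -0.953, -0.0], [-0.0, -0.0, -1.0]]
force: [0.5, -0.2, -0.5]
gripper_width: 0.0383
gripper_force: 0.0
time: 4.15
tool_pos: [0.455, 0.1229, 0.1995]
eef_rot: [[0.953, 0.303, 0.0], [0.303, -0.953, -0.0], [-0.0, 0.0, -1.0]]
force: [-0.1, -0.2, -0.0]
gripper_width: 0.0782
gripper_force: 0.0
time: 4.65
tool_pos: [0.4391, 0.3413, 0.1992]
eef_rot: [[1.0, -0.003, -0.0], [-0.003, -1.0, -0.0], [-0.0, 0.0, -1.0]]
force: [-0.2, -0.2, 1.6]
gripper_width: 0.0917
gripper_force: 0.0
time: 4.95
tool_pos: [0.4399, 0.3383, 0.199]
eef_rot: [[1.0, -0.002, -0.001], [-0.002, -1.0, -0.001], [-0.001, 0.001, -1.0]]
force: [0.5, -0.1, 0.1]
gripper_width: 0.0919
gripper_force: 0.0
{'mtx': array([[325.1922621 ,   0.        , 271.79140556],
       [  0.        , 325.1922621 , 212.9250819 ],
       [  0.        ,   0.        ,   1.        ]]), 'world_from_camera': array([[-2.44136081e-03, -9.57340651e-01, -2.88951410e-01,
         5.22485063e-01],
       [-9.99996007e-01,  2.74846312e-03, -6.57080764e-04,
         3.37349345e-01],
       [ 1.42322242e-03,  2.88948652e-01, -9.57343539e-01,
         3.68680187e-01],
       [ 0.00000000e+00,  0.00000000e+00,  0.00000000e+00,
         1.00000000e+00]])}
```

View pics/w1.png

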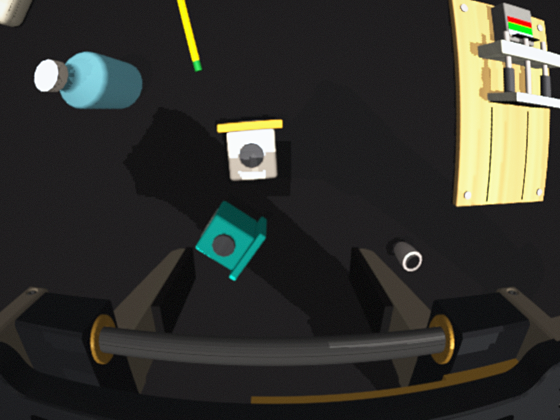

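Wrist view: the white lamp is at (252,155) with its brass strip at (250,126), yawed a few degrees. The turquoise one is at (232,240), well clear in x. Now I'll measure the lamp finely.

```bash
cat >> h.py <<'E'
def fe(c,uv,z):
    K=np.array(c['mtx']);T=np.array(c['world_from_camera']);q=(np.asarray(uv,float)-K[:2,2])/K[0,0]
    t=np.linalg.norm(q,axis=1,keepdims=True);ray=np.hstack([q/t*np.sin(t),np.cos(t)])@T[:3,:3].T
    return T[:3,3]+ray*((z-T[2,3])/ray[:,2:])
def big(m,roi):
    mm=np.zeros(m.shape,np.uint8);x0,y0,x1,y1=roi;mm[y0:y1,x0:x1]=m[y0:y1,x0:x1]
    cs,_=cv2.findContours(mm,0,2);return max(cs,key=cv2.contourArea)[:,0]
E
python3 - <<'E'
from h import *
p,d,c=snap('wrist');print(status.get_state()['tool_pos'])
h=cv2.cvtColor(p,cv2.COLOR_RGB2HSV).astype(int);H,S,V=h[...,0],h[...,1],h[...,2]
b=big((S>100)&(H>12)&(H<40)&(V>120),(205,105,295,140))
def rect(n,k,z):
    R=cv2.minAreaRect(fe(c,k,z)[:,:2].astype(np.float32));print(n,[np.round(x,4) for x in R])
rect('brass',b,.06)
w=big((S<60)&(V>140),(220,125,285,195));rect('white',w,.06)
k=big((V<130)&(S<60),(238,142,266,168));rect('cap',k,.066)
# jig lines / deck
dk=big((S>50)&(H>12)&(H<40)&(V>110),(440,0,560,220));print(dk.min(0),dk.max(0))
E
```

```text
[0.4403323  0.33819285 0.19952204]
brass [array([0.5154, 0.3582]), array([0.009 , 0.0626]), np.float64(4.0734)]
white [array([0.4874, 0.3563]), array([0.0476, 0.0459]), np.float64(3.6928)]
cap [array([0.4873, 0.3564]), array([0.022 , 0.0214]), np.float64(44.155)]
[451   0] [549 206]
```

```bash
python3 -m crank '[{"dx":1,"dy":-0.4,"dz":0,"turn":-0.4},{"dx":1.57,"dy":-0.6,"dz":0.5,"turn":-0.8},{"dx":1.57,"dy":-0.6,"dz":1.5,"turn":-0.8},{"dx":1.57,"dy":-0.6,"dz":2.5,"turn":-0.8},{"dx":1.57,"dy":-0.6,"dz":2.5,"turn":-0.8}]' 1
python3 -m crank '[{"dx":0,"dy":0,"dz":1,"turn":0},{"dx":0,"dy":0,"dz":2,"turn":0},{"dx":0,"dy":0,"dz":3,"turn":0},{"dx":0,"dy":0,"dz":3.6,"turn":0},{"dx":0,"dy":0,"dz":3.6,"turn":0}]' 1
python3 -m crank '[{"dx":0,"dy":0,"dz":0,"turn":0},{"dx":0,"dy":0,"dz":0,"turn":0},{"dx":0,"dy":0,"dz":0,"turn":0},{"dx":0,"dy":0,"dz":0,"turn":0},{"dx":0,"dy":0,"dz":0,"turn":0}]' 0
python3 -m crank '[{"dx":0,"dy":0,"dz":0,"turn":0},{"dx":0,"dy":0,"dz":0,"turn":0},{"dx":0,"dy":0,"dz":0,"turn":0},{"dx":0,"dy":0,"dz":0,"turn":0},{"dx":0,"dy":0,"dz":0,"turn":0}]' 0
```

```text
time: 5.6
tool_pos: [0.4852, 0.3546, 0.1208]
eef_rot: [[0.998, 0.067, -0.006], [0.067, -0.998, -0.005], [-0.006, 0.004, -1.0]]
force: [-1.0, 0.1, -0.4]
gripper_width: 0.0918
gripper_force: 0.0
time: 6.1
tool_pos: [0.4864, 0.3563, 0.0156]
eef_rot: [[0.998, 0.068, -0.002], [0.068, -0.998, -0.002], [-0.002, 0.002, -1.0]]
force: [-0.0, 0.4, 0.5]
gripper_width: 0.0921
gripper_force: 0.0
time: 6.6
tool_pos: [0.4872, 0.3578, 0.0172]
eef_rot: [[0.998, 0.068, 0.001], [0.068, -0.998, 0.0], [0.001, -0.0, -1.0]]
force: [0.1, -0.3, 0.3]
gripper_width: 0.0542
gripper_force: 0.0
time: 7.1
tool_pos: [0.487, 0.3577, 0.0168]
eef_rot: [[0.998, 0.068, 0.0], [0.068, -0.998, -0.0], [0.0, 0.0, -1.0]]
force: [-1.0, -1.2, 5.4]
gripper_width: 0.0457
gripper_force: 30.0
```

```bash
python3 -m crank '[{"dx":0,"dy":0,"dz":-0.5,"turn":0},{"dx":0,"dy":0,"dz":-1.3,"turn":0},{"dx":0,"dy":0,"dz":-2.2,"turn":0},{"dx":0,"dy":0,"dz":-2.7,"turn":0},{"dx":0,"dy":0,"dz":-2.7,"turn":0}]' 0
python3 -m crank '[{"dx":-0.1,"dy":0.7,"dz":0,"turn":0},{"dx":-0.3,"dy":2,"dz":0,"turn":0},{"dx":-0.5,"dy":3.3,"dz":0,"turn":0},{"dx":-0.7,"dy":4.6,"dz":0,"turn":0},{"dx":-0.9,"dy":5.9,"dz":0,"turn":0}]' 0
python3 -m crank '[{"dx":-0.2,"dy":1.3,"dz":0,"turn":0},{"dx":-0.4,"dy":2.6,"dz":0,"turn":0},{"dx":-0.6,"dy":3.9,"dz":0,"turn":0},{"dx":-0.7,"dy":4.8,"dz":0,"turn":0},{"dx":-0.77,"dy":5.35,"dz":0,"turn":0}]' 0
python3 -m crank '[{"dx":0,"dy":0,"dz":0,"turn":0},{"dx":0,"dy":0,"dz":0,"turn":0},{"dx":0,"dy":0,"dz":0,"turn":0}]' 0
python3 - <<'E'
from h import *
s=status.get_state();print(s['tool_pos'],s['gripper_width'])
p,d,c=snap('wrist','w2.png')
E
```

```text
time: 7.6
tool_pos: [0.4879, 0.3586, 0.0998]
eef_rot: [[0.998, 0.069, 0.003], [0.068, -0.998, 0.002], [0.003, -0.002, -1.0]]
force: [-0.2, 0.3, -4.1]
gripper_width: 0.0458
gripper_force: 30.0
time: 8.1
tool_pos: [0.4708, 0.1773, 0.0963]
eef_rot: [[0.998, 0.069, -0.002], [0.069, -0.998, -0.001], [-0.002, 0.001, -1.0]]
force: [-0.0, -0.5, -4.1]
gripper_width: 0.0457
gripper_force: 30.0
time: 8.6
tool_pos: [0.4586, 0.0146, 0.0965]
eef_rot: [[0.998, 0.065, -0.003], [0.065, -0.998, -0.001], [-0.003, 0.001, -1.0]]
force: [0.3, 0.4, -3.3]
gripper_width: 0.0458
gripper_force: 30.0
time: 8.9
tool_pos: [0.4598, 0.0189, 0.0973]
eef_rot: [[0.998, 0.07, -0.0], [0.07, -0.998, 0.001], [-0.0, -0.001, -1.0]]
force: [-0.0, 0.3, -4.1]
gripper_width: 0.046
gripper_force: 30.0
[0.45984118 0.01892877 0.0972629 ] 0.046026097547237084
```

View pics/w2.png

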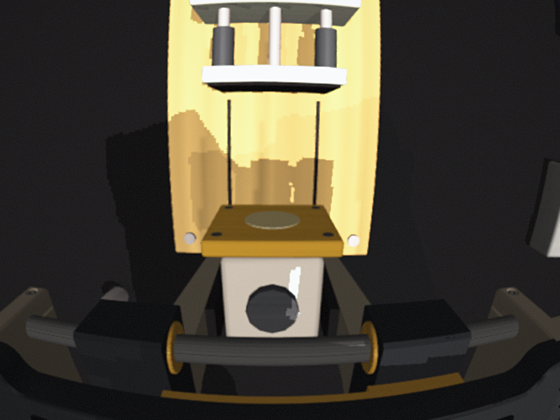

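The view shows the held lamp with its flange at (272,230), black lines at columns 229 and 317, and the plate's white top edge at rows 66–83. I'll measure the lines and plate.

Run:
```python
from h import *
p,d,c=snap('wrist');s=status.get_state();print(s['tool_pos'],np.degrees(np.arctan2(s['eef_rot'][1][0],s['eef_rot'][0][0])))
g=p.sum(2).astype(float)
mid=[]
for a,b in((219,240),(307,328)):
    uv=[(a+np.average(np.arange(b-a),weights=np.clip(np.median(g[v,a:b])-g[v,a:b]-60,0,None)+1e-9),v) for v in range(106,148)]
    P=fe(c,uv,.012)[:,:2];k=np.polyfit(P[:,0],P[:,1],1);print('line yaw',np.degrees(np.arctan(k[0])),'y@.5',np.polyval(k,.5),'y@.557',np.polyval(k,.557),P[0],P[-1]);mid.append(k)
m=np.mean(mid,0);print('mid',m,np.degrees(np.arctan(m[0])))
h=cv2.cvtColor(p,cv2.COLOR_RGB2HSV).astype(int)
w=big((h[...,1]<60)&(h[...,2]>150),(195,60,355,95))
R=cv2.minAreaRect(fe(c,w,.073)[:,:2].astype(np.float32));print('plate top',R,w.min(0),w.max(0))
b=big((h[...,1]>120)&(h[...,0]>8)&(h[...,0]<40)&(h[...,2]>60),(195,232,355,262)) # lower lip
print('lip',b.min(0),b.max(0))
k=big(h[...,2]<75,(235,275,310,335));q=fe(c,k,.0805+.066)[:,:2];print('cap',cv2.minEnclosingCircle(q.astype(np.float32)))
```

```text
[0.45994455 0.01890617 0.09739896] 4.061017093461275
line yaw 3.2889808692017684 y@.5 0.054949843040830795 y@.557 0.058225443791841955 [0.54952711 0.05772984] [0.51717794 0.05593374]
line yaw 3.1833226644238675 y@.5 -0.01400439037927263 y@.557 -0.010834238462082747 [ 0.55446161 -0.01101898] [ 0.52207106 -0.01280398]
mid [ 0.05654169 -0.00779812] 3.2361545209939098
plate top ((0.570519745349884, 0.024394648149609566), (0.013186801224946976, 0.08555671572685242), 3.228874444961548) [202  60] [346  84]
lip [195 232] [354 257]
cap ((0.46201205253601074, 0.017947088927030563), 0.012511761859059334)
```

```bash
python3 -m crank '[{"dx":0,"dy":0,"dz":0.8,"turn":0.17},{"dx":0,"dy":0,"dz":1.6,"turn":0.17},{"dx":0,"dy":0,"dz":2.1,"turn":0.17},{"dx":0,"dy":0,"dz":2.25,"turn":0.17},{"dx":0,"dy":0,"dz":2.25,"turn":0.17}]' 0
python3 -m crank '[{"dx":0,"dy":0,"dz":0.02,"turn":0},{"dx":0,"dy":0,"dz":0.04,"turn":0},{"dx":0,"dy":0,"dz":0.04,"turn":0}]' 0
```

```text
time: 9.5
tool_pos: [0.4598, 0.0184, 0.0298]
eef_rot: [[0.998, 0.055, -0.001], [0.055, -0.998, 0.0], [-0.001, -0.0, -1.0]]
force: [0.6, 0.1, -3.0]
gripper_width: 0.046
gripper_force: 30.0
time: 9.8
tool_pos: [0.4604, 0.0176, 0.0293]
eef_rot: [[0.999, 0.054, 0.001], [0.054, -0.999, -0.0], [0.001, 0.0, -1.0]]
force: [1.0, 0.9, -3.8]
gripper_width: 0.0462
gripper_force: 30.0
```

```bash
python3 -m crank '[{"dx":0.5,"dy":-0.02,"dz":0,"turn":0},{"dx":1,"dy":-0.02,"dz":0,"turn":0},{"dx":1.5,"dy":-0.02,"dz":0,"turn":0},{"dx":1.9,"dy":-0.02,"dz":0,"turn":0},{"dx":1.9,"dy":-0.02,"dz":0,"turn":0}]' 0
python3 -m crank '[{"dx":0.1,"dy":0,"dz":0,"turn":0},{"dx":0.2,"dy":0,"dz":0,"turn":0},{"dx":0.3,"dy":0,"dz":0,"turn":0},{"dx":0.3,"dy":0,"dz":0,"turn":0},{"dx":0.3,"dy":0,"dz":0,"turn":0}]' 0
python3 -m crank '[{"dx":0.1,"dy":0,"dz":0,"turn":0},{"dx":0.1,"dy":0,"dz":0,"turn":0},{"dx":0.1,"dy":0,"dz":0,"turn":0}]' 0
```

```text
time: 10.3
tool_pos: [0.5187, 0.0213, 0.0292]
eef_rot: [[0.999, 0.053, 0.002], [0.053, -0.999, 0.0], [0.002, -0.0, -1.0]]
force: [0.1, -0.3, -3.8]
gripper_width: 0.0459
gripper_force: 30.0
time: 10.8
tool_pos: [0.5258, 0.0217, 0.0288]
eef_rot: [[0.999, 0.054, -0.0], [0.054, -0.999, -0.0], [-0.0, 0.0, -1.0]]
force: [-0.0, -0.8, -2.6]
gripper_width: 0.0458
gripper_force: 30.0
time: 11.1
tool_pos: [0.529, 0.0219, 0.0289]
eef_rot: [[0.999, 0.054, 0.0], [0.054, -0.999, -0.0], [0.0, 0.0, -1.0]]
force: [0.1, 0.5, -2.8]
gripper_width: 0.0459
gripper_force: 30.0
```

```bash
for i in 1; do python3 -m crank '[{"dx":0.1,"dy":0,"dz":0,"turn":0},{"dx":0.1,"dy":0,"dz":0,"turn":0},{"dx":0.1,"dy":0,"dz":0,"turn":0}]' 0; done
python3 -m crank '[{"dx":0.1,"dy":0,"dz":0,"turn":0},{"dx":0.1,"dy":0,"dz":0,"turn":0},{"dx":0.1,"dy":0,"dz":0,"turn":0}]' 0
```

```text
time: 11.4
tool_pos: [0.5312, 0.0219, 0.0287]
eef_rot: [[0.999, 0.054, -0.002], [0.054, -0.999, -0.0], [-0.002, 0.0, -1.0]]
force: [-3.9, -0.4, -1.4]
gripper_width: 0.0464
gripper_force: 30.0
time: 11.7
tool_pos: [0.5339, 0.0221, 0.0287]
eef_rot: [[0.999, 0.054, -0.002], [0.054, -0.999, -0.0], [-0.002, 0.0, -1.0]]
force: [-5.2, -0.7, 0.8]
gripper_width: 0.0461
gripper_force: 30.0
```

```bash
python3 -m crank '[{"dx":0.06,"dy":0,"dz":0,"turn":0},{"dx":0.12,"dy":0,"dz":-0.01,"turn":0},{"dx":0.18,"dy":0,"dz":-0.01,"turn":0},{"dx":0.2,"dy":0,"dz":-0.01,"turn":0},{"dx":0.2,"dy":0,"dz":-0.01,"turn":0}]' 0
python3 -m crank '[{"dx":0.05,"dy":0,"dz":0,"turn":0},{"dx":0.1,"dy":0,"dz":0,"turn":0},{"dx":0.1,"dy":0,"dz":0,"turn":0},{"dx":0.1,"dy":0,"dz":0,"turn":0}]' 0
python3 - <<'E'
from h import *
p,d,c=snap('wrist')
cv2.imwrite('pics/w3.png',p[:,:,::-1])
p,d,c=snap('scene');cv2.imwrite('pics/s3.png',cv2.resize(p[170:270,240:340],None,fx=5,fy=5,interpolation=2)[:,:,::-1])
E
```

```text
time: 12.2
tool_pos: [0.539, 0.0223, 0.0288]
eef_rot: [[0.999, 0.054, -0.004], [0.054, -0.999, -0.001], [-0.004, 0.001, -1.0]]
force: [-6.5, -0.6, 1.0]
gripper_width: 0.046
gripper_force: 30.0
time: 12.6
tool_pos: [0.5417, 0.0225, 0.0288]
eef_rot: [[0.999, 0.054, -0.004], [0.054, -0.999, -0.001], [-0.004, 0.001, -1.0]]
force: [-8.8, -1.0, 1.3]
gripper_width: 0.0457
gripper_force: 30.0
```

View pics/w3.png

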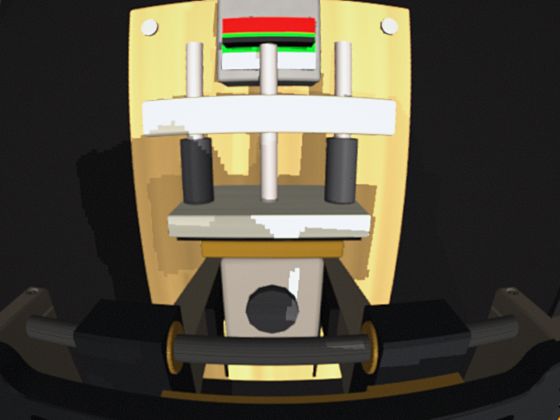

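View pics/s3.png

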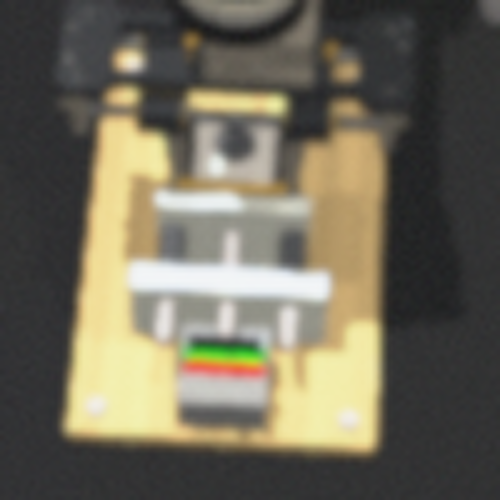

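The wrist view shows the flange flat on the plate, with the pointer at about (268,41) and green showing on both sides. Flange centre is at 273 px against 269.5 px for the plate, about 1.5 mm off centre. I'll go in 1 mm more and hold.

```bash
python3 -m crank '[{"dx":0.03,"dy":0,"dz":0,"turn":0},{"dx":0.03,"dy":0,"dz":0,"turn":0},{"dx":0.03,"dy":0,"dz":0,"turn":0},{"dx":0.03,"dy":0,"dz":0,"turn":0},{"dx":0.03,"dy":0,"dz":0,"turn":0}]' 0
for i in 1 2 3 4 5; do python3 -m crank '[{"dx":0,"dy":0,"dz":0,"turn":0},{"dx":0,"dy":0,"dz":0,"turn":0},{"dx":0,"dy":0,"dz":0,"turn":0},{"dx":0,"dy":0,"dz":0,"turn":0},{"dx":0,"dy":0,"dz":0,"turn":0}]' 0 | grep -E 'time|tool|^force'; done
python3 - <<'E'
from h import *
p,d,c=snap('wrist');cv2.imwrite('pics/w4.png',cv2.resize(p[0:260,120:420],None,fx=2,fy=2)[:,:,::-1])
E
```

```text
time: 13.2
tool_pos: [0.5423, 0.0225, 0.0288]
eef_rot: [[0.999, 0.054, -0.005], [0.054, -0.999, -0.001], [-0.005, 0.001, -1.0]]
force: [-8.3, -0.2, 2.3]
gripper_width: 0.0458
gripper_force: 30.0
time: 13.7
tool_pos: [0.5423, 0.0225, 0.0287]
force: [-8.8, 0.1, 2.7]
time: 14.2
tool_pos: [0.5423, 0.0225, 0.0287]
force: [-7.8, -1.3, 2.6]
time: 14.7
tool_pos: [0.5423, 0.0225, 0.0288]
force: [-8.1, -1.0, 3.1]
time: 15.2
tool_pos: [0.5423, 0.0225, 0.0288]
force: [-9.1, -0.7, 2.9]
time: 15.7
tool_pos: [0.5423, 0.0225, 0.0288]
force: [-8.2, -0.9, 1.8]
```

View pics/w4.png

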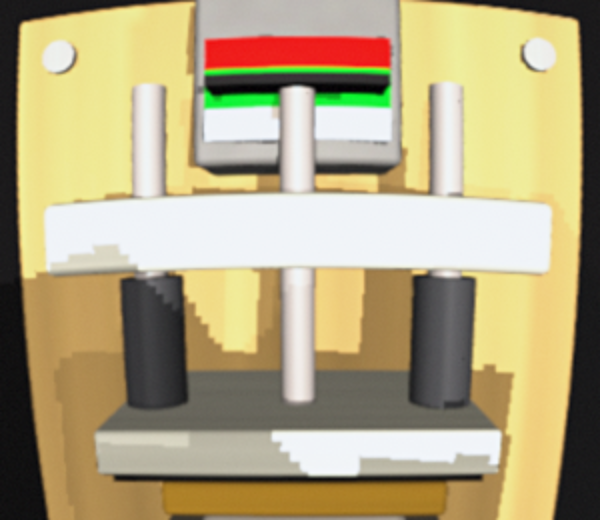

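The pointer at crop (298,82) lies inside the green band with green on both sides, the flange is flat on the plate, and the force has held steady at about 8.4 N for 2.5 s.

```bash
python3 -c "
from rig import r
print(r.hand_in())"
```

```text
the job is handed in; nothing more can be done
None
```

I rang the call button, then pressed the lamp housing against the sprung plate at about 8.4 N with the pointer in the green. It had held steady for 2.5 s when I handed the job in, still gripped and pressed; no verdict came back.

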